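# Lid on the chopper, then hold its dial at the third click

### The job

Close the loaded chopper by putting its lid squarely on the steel bowl, and let go of the lid. Only then turn the orange spring-return lever dial clockwise past its first two clicks to the third, by the red dot at the end of its travel, and hold it there against the spring: finish while still holding it. Leave the other things on the counter where they are.

Things in the scene. Friction and masses are not known exactly. Their poses are not given: they have to be found in the camera images.
- chopper: White mini chopper fixed to the counter, base plate 160 x 300 x 14 mm. Origin: centre of its underside; x to its rear, y towards the bowl. Steel bowl (outer radius 62, inner 58, rim 90 mm up) at y = +75 mm; motor block (150 along x, 140 along y, flat top 95 mm up) centred at y = -78 mm, the dial on top of it.
- bowl_rim (a point): Centre of the bowl's mouth, level with the rim, 90 mm above the counter.
- lid_knob (a point): Centre (half-way up) of the loose lid's red upright knob, 28 mm across, 36 mm tall; z up along it. Lid: white disc 134 mm across, 6 mm thick, with a grey tapered plug 108 mm across, 10 mm deep beneath that fits in the bowl; about 0.14 kg. Disc underside 24 mm, plug foot 34 mm below this point. Lid fully home: the disc rests on the rim, point 24 mm above the rim.
- dial_axis (a point): Centre of the dial at the height of the motor block's top (95 mm above the counter); the dial turns about the vertical here. Its axes are the chopper's.
- dial_fin (a point): Centre of the upright orange fin of the lever dial, 50 mm out from the dial axis and 34 mm above the block's top. The fin is 32 mm long (radially), 12 mm thick and 40 mm tall: its top is 52 mm and its foot 12 mm above the block's top. Moves with the dial; x points outward from the axis, z up.
- dial (a joint): Dial angle, rad: 0 at rest, 1.10 at its stop; grows clockwise from above. At 0 the lever points 210 deg counter-clockwise from the chopper's x; it swings by the front towards the bowl. Clicks at 0.35 (white dot), 0.70 (yellow), 1.05 (red), bumps at 0.19, 0.54, 0.89. Pushing the fin takes 3.5 N at 0, up to 8 N over the last bump, 5 to 7 N to hold the third click. Let go, it returns to 0.
- spice_jar: Amber spice jar with wooden cap, radius 28, height 100 mm, origin at its underside; leave alone.
- mug: Blue mug, radius 40, height 90 mm, origin at its underside; leave alone.
- mill: Dark wooden pepper mill, radius 26, height 125 mm, origin at its underside; leave alone.
- spoon: Wooden spoon about 200 mm long lying on the counter on the robot's right; leave alone.
- snack_bowl: White bowl, radius 60, height 50 mm, origin at its underside; leave alone.
- oil: Green oil bottle, radius 30, height 190 mm, origin at its underside; leave alone.
Mind the look-alikes: they are no part of the job. Leave any brown, green or purple look-alike of the part that bears lid_knob alone.

How it is judged:
By the outcome, as a careful person would: the job done as asked, in the order asked, and still so for the second after the job is handed in, while the arm keeps its last pose, push and grip.
It also fails if it takes over 61 s, if anything falls off the work surface, if the arm or the gripper's body presses on something with over 40 N, if the wrist force passes 120 N, or if a joint passes its speed limit or range.

### The arm

A 6-joint arm with a two-finger parallel gripper is mounted at the origin on the work surface. World frame = base frame: x ahead of the robot, y to its left, z up, the work surface at z = 0. Lengths are in mm, angles in rad, forces in N, time in s.
With the tool pointing down it reaches from about 250 to 775 mm from the base axis. Payload 4 kg.
Tool frame: the origin (TCP) lies midway between the tips of the shut fingers; the grasp point (between the pads) lies 19 mm behind it (robot.grasp_offset is the z of the grasp point in the tool frame, in mm); z points along the fingers, y is the line along which they close (so a half turn about z gives the same grasp; the last joint's range is limited). The gripper opens to 94 mm and grips with 3 to 60 N. Pads are 16 mm wide; open, the fingers measure 119 mm over their backs; the gripper's body (75 mm by 177 mm) begins 78 mm behind the grasp point.
Start: joints at [-1.437, 0.087, 1.371, -0, 1.684, -0.103], TCP at [129.022, -534.671, 205.506] pointing down, gripper open.
Joint ranges: [-3.1, 3.1], [-0.76, 2.03], [0.27, 2.55], [-1.08, 4.22], [0.17, 2.65], [-2.57, 2.57]. Speed limits (rad/s): [2.79, 2.79, 3.14, 3.14, 3.14, 3.14].

### API

Orientations are given as a rotation vector (axis times angle).
In Python, from cell import robot gives the robot as it stands.
- The arm moves only by the tool apply_moves, never from a script. Its argument "rows" is text: rows parted by semicolons, each of 6 numbers parted by spaces: the shift along the world's x, y, z scaled (see below), then the turn, a rotation vector about the world's x, y, z scaled (see below). In form: x y z wx wy wz; .... A call has 1 to 5 rows; each row is the pose to reach, as a shift and turn from the pose commanded when the call began, turning the shorter way round; what a row does not reach only later rows make up. The controller multiplies each number of a shift by 0.15 m and each number of a turn by 360 degrees. A row lasts 1/10 s, in which the tool goes at most 50 mm and 8.59 degrees, less where a joint would pass 70% of its speed; a pose out of reach is approached as far as the arm can. A call with a number of a shift or a turn outside -1 to 1 is refused whole. A call with a gripper value outside its range is refused whole. "jaw" is the gripper command: -1 is shut, 1 is fully open, values between are in proportion, set as the call begins (left out, the last holds). The fingers move at their own pace and stop on an object; the grip force is fixed at half the most. Time passes only in rows, so rows that repeat a pose let the fingers close. It gives the time, the measured TCP pose, the force, the opening and the grip force at its end, in the units of the state.
- robot.observe(): the state, without advancing time (a new reading comes with each control period).
- robot.camera(name): name is "scene" or "top"; returns a dict with "image" (420x560x3 uint8, red, green, blue), "vfov" (degrees; the focal length in pixels is half the picture's height over the tangent of half this angle, whatever the lens; pixels are square), "cx", "cy" (the principal point, pixels), "k1" (the pictures are not rectified: a ray, as slopes to the right and down, at radius r is drawn at 1 + k1 r^2 times it, then the intrinsics apply), "T" (4x4, takes a point from camera to world coordinates). Camera axes: x right, y up, looking along -z (the intrinsics and any distortion apply to the point x, -y, -z); pixel columns grow to the right and rows downward; lengths in mm; the calibration is good to about 2 mm. A picture is of the moment at which its call begins. There is no depth.
- robot.job_done(): hands the job in; it is judged then, once.
The state is a dict: "clock": time; "joint_positions": joint angles; "joint_vel": joint speeds; "joint_efforts": joint torques, N m; "tcp_pos": TCP position; "tcp_rot": TCP orientation; "contact_force": force on the tool from outside, world axes, zero at the start; "wrist_torque": the same for the moment, N m; "width": finger opening in mm; "finger_force": force on a finger pad.
Only numpy, scipy, OpenCV 4.12 (cv2) and the standard library are available. Lean on these libraries where they do the work, as an engineer would, in place of code of your own. Each camera call takes 0.05 s, during which the arm holds its last target. There are 200 camera calls.

## Working session

There is one attempt and no reset: what is moved stays moved. The work goes in short steps, Python scripts to look and compute and a tool call to move; the robot and the scene stay as the last step left them, time stands still between calls to the robot, and variables do not carry over. Pictures are saved under pics/ and viewed, at most 10 in all, crops included, and the job is handed in when it is done.

Besides the shell and the picture viewer there is one more tool, called after "Call:" by a JSON object that holds its "op" and its "data", one argument or row to a line. apply_moves: Moves the arm, as the interface text tells. Shifts and turns lie within -1 to 1; 1 stands for 0.15 m of shift or 360 degrees of turn. Its arguments: {"type":"object","properties":{"rows":{"type":"string"},"jaw":{"type":"number"}},"required":["rows"]}

```bash
mkdir -p pics
cat > h.py <<'E'
import numpy as np, cv2
from cell import robot
def cam(n):
    return robot.camera(n)
def save(c,f,box=None,s=1):
    im=c["image"][:,:,::-1]
    if box: im=im[box[1]:box[3],box[0]:box[2]]
    cv2.imwrite(f,cv2.resize(im,None,fx=s,fy=s,interpolation=cv2.INTER_CUBIC))
def K(c):
    f=210/np.tan(np.radians(c["vfov"])/2)
    return np.array([[f,0,c["cx"]],[0,f,c["cy"]],[0,0,1.]]),np.array([c["k1"],0,0,0.])
def ray(c,u,v):
    k,d=K(c);T=np.array(c["T"])
    p=cv2.undistortPointsIter(np.array([[[u,v]]],float),k,d,None,None,(3,100,1e-10))[0,0]
    return T[:3,3],T[:3,:3]@np.array([p[0],-p[1],-1])
def at(c,u,v,z):
    o,r=ray(c,u,v);return o+r*(z-o[2])/r[2]
def proj(c,P):
    k,d=K(c);T=np.array(c["T"]);P=np.atleast_2d(np.array(P,float))
    q=(P-T[:3,3])@T[:3,:3]*[1,-1,-1]
    return cv2.projectPoints(q,np.zeros(3),np.zeros(3),k,d)[0][:,0]
E
python3 - <<'E'
from h import *
for n in("scene","top"):
    c=cam(n);save(c,f"pics/{n}0.png",s=1.4);print(n,np.round(c["T"],2).tolist(),c["vfov"],c["cx"],c["cy"],c["k1"])
print(robot.observe())
E
```

```text
scene [[0.59, -0.62, 0.51, 1213.96], [0.8, 0.47, -0.36, -546.09], [-0.02, 0.62, 0.78, 1264.47], [0.0, 0.0, 0.0, 1.0]] 54.136724672736314 283.52027345209154 217.11314803280123 0.020758027115952492
top [[0.02, 0.99, -0.14, 216.57], [-1.0, 0.02, 0.0, -29.72], [0.01, 0.14, 0.99, 1864.84], [0.0, 0.0, 0.0, 1.0]] 46.84714449654713 283.8181828557162 212.47261147935143 -0.0384773745505135
{'clock': 0.1, 'joint_positions': array([-1.43712599e+00,  8.78921721e-02,  1.37205534e+00,  9.46849848e-06,
        1.68362387e+00, -1.03123230e-01]), 'joint_vel': array([-2.31537993e-05, -2.63700145e-03, -4.05694758e-03,  9.08952516e-04,
       -1.11288283e-03,  2.34059834e-04]), 'joint_efforts': array([ 3.09736490e-03, -3.41250801e+01, -3.03303158e+01,  7.19985645e-02,
        3.04006319e-02, -1.01767328e-04]), 'tcp_pos': array([ 128.94399919, -534.17153498,  204.43941938]), 'tcp_rot': array([-3.11763426e+00, -3.70854007e-01,  3.26722677e-05]), 'contact_force': array([ 0.22939145, -0.12011253,  0.12081447]), 'wrist_torque': array([0.01261682, 0.01738883, 0.03505829]), 'finger_force': 0.0, 'width': 93.99928536271469}
```

View pics/scene0.png

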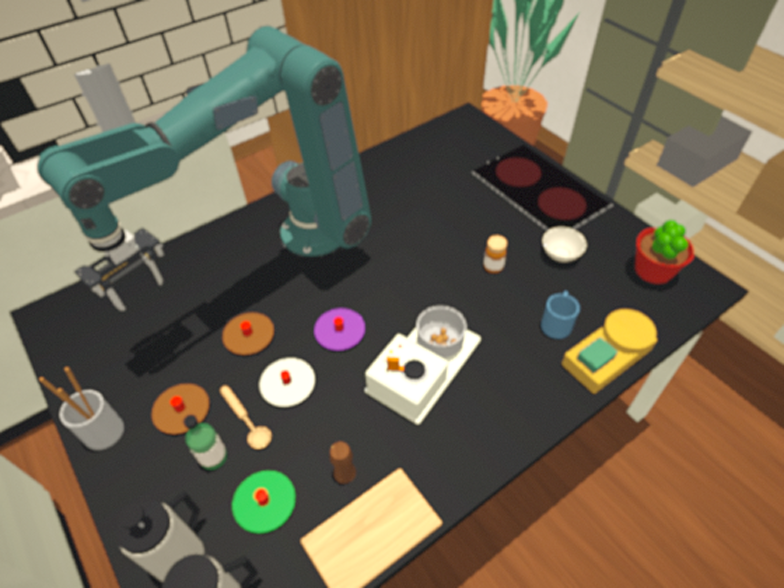

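View pics/top0.png

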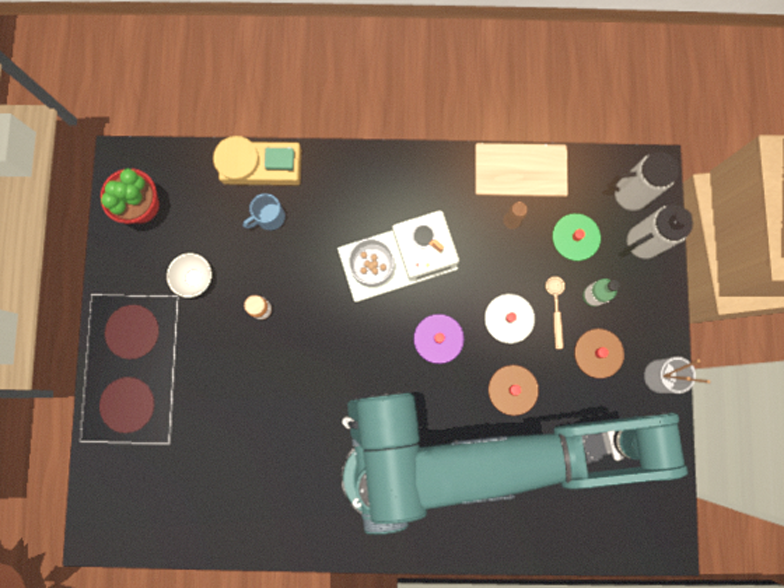

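The scene shows five lids, by top-view display pixels: white (510,318), purple (438,338), green (577,237) and brown (513,390) and (600,353). The white one fits the description: white disc, red knob. The chopper is at (398,255), with its bowl at (372,262) and its dial at (424,236). I'll confirm with enlarged crops.

Run:
```python
from h import *
a=cam("top");b=cam("scene")
s=5
A=a["image"][145:260,235:390,::-1];B=b["image"][210:310,175:350,::-1]
A=cv2.resize(A,None,fx=4.5,fy=4.5,interpolation=cv2.INTER_CUBIC)
cv2.imwrite("pics/c_top.png",A)
cv2.imwrite("pics/c_scene.png",cv2.resize(B,None,fx=4.5,fy=4.5,interpolation=cv2.INTER_CUBIC))
for n,c,box in(("top",a,(340,205,385,248)),("scene",b,(180,250,230,295))):
    x0,y0,x1,y1=box
    im=c["image"][y0:y1,x0:x1].astype(int);
    red=(im[...,0]>120)&(im[...,1]<90)&(im[...,2]<90)
    wh=(im.min(2)>120)|red
    for nm,m,z in(("red",red,34),("disc",wh,16)):
        k,l,st,ce=cv2.connectedComponentsWithStats(m.astype(np.uint8));i=1+np.argmax(st[1:,4])
        u,v=ce[i]+[x0,y0];
        if nm=="disc":
            cnt=max(cv2.findContours((l==i).astype(np.uint8),0,1)[0],key=len)
            e=cv2.fitEllipse(cv2.convexHull(cnt));u,v=np.array(e[0])+[x0,y0]
        print(n,nm,u,v,st[i],at(c,u,v,z).round(1))
```

```text
Traceback (most recent call last):
ValueError: attempt to get argmax of an empty sequence
```

View pics/c_top.png

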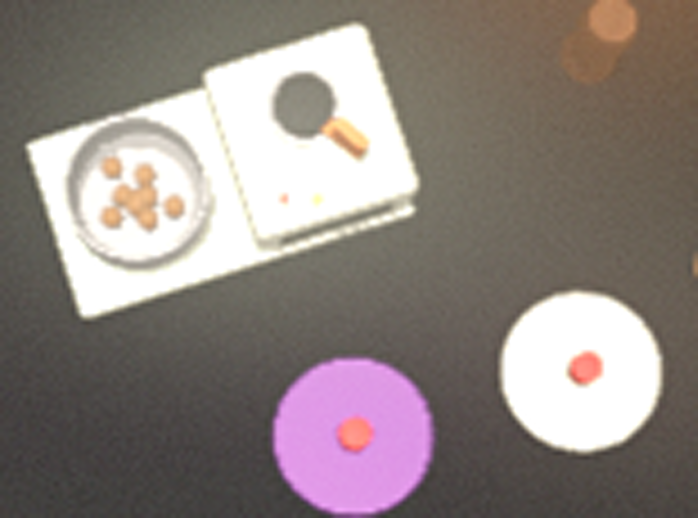

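View pics/c_scene.png

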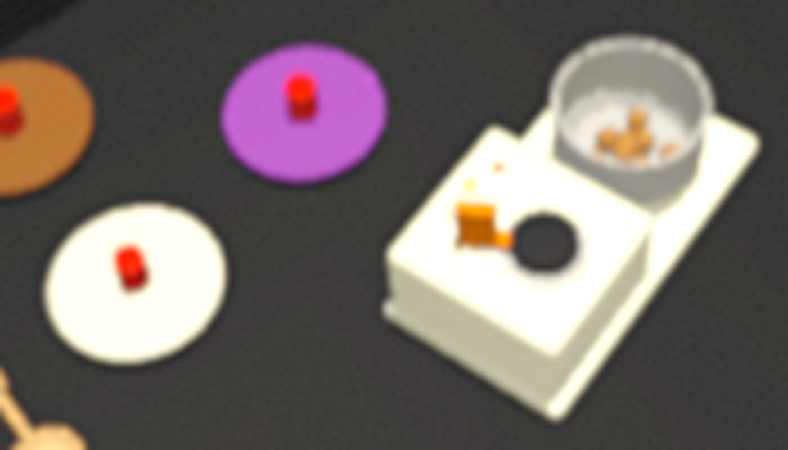

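```bash
cat > meas.py <<'E'
from h import *
from scipy.optimize import least_squares
a=cam("top");b=cam("scene")
def lid(c,box):
    x0,y0,x1,y1=box
    im=c["image"][y0:y1,x0:x1].astype(int)
    red=(im[...,0]-im[...,1]>70)&(im[...,0]-im[...,2]>70); wh=(im.min(2)>150)|red
    for nm,m,z in(("red",red,34),("disc",wh,16)):
        k,l,st,ce=cv2.connectedComponentsWithStats(m.astype(np.uint8));i=1+np.argmax(st[1:,4])
        u,v=ce[i]+[x0,y0]
        if nm=="disc":
            cnt=max(cv2.findContours((l==i).astype(np.uint8),0,1)[0],key=len)
            e=cv2.fitEllipse(cv2.convexHull(cnt));u,v=np.array(e[0])+[x0,y0]
        print(nm,round(u,1),round(v,1),st[i],at(c,u,v,z).round(1))
lid(a,(340,205,385,248));lid(b,(180,250,230,295))
bt=[(75,-8),(75,-148),(-75,-148),(-75,-8)]
L=[(a,np.array([(205,75),(365,25),(417,187),(262,245)])/4.5+[235,145],[(*p,95) for p in bt]),
(a,np.array([(28,145),(85,318)])/4.5+[235,145],[(80,150,14),(-80,150,14)]),
(b,np.array([(652,215),(553,355),(385,255),(497,128)])/4.5+[175,210],[(*p,95) for p in bt]),
(b,np.array([(760,140),(553,418)])/4.5+[175,210],[(80,150,14),(80,-150,0)])]
def W(p,P):
    P=np.atleast_2d(np.array(P,float));co,s=np.cos(p[2]),np.sin(p[2])
    return np.c_[P[:,0]*co-P[:,1]*s+p[0],P[:,0]*s+P[:,1]*co+p[1],P[:,2]]
f=lambda p,L=L:np.concatenate([(proj(c,W(p,P))-uv).ravel() for c,uv,P in L])
for LL in(L,L[:2],L[2:]):
    r=least_squares(lambda p:f(p,LL),[450,0,0.2]);print("fit",r.x.round(3),"rms",np.sqrt(np.mean(r.fun**2)).round(2))
p=least_squares(f,[450,0,.2]).x
th=np.linspace(0,2*np.pi,40)
print("rim",W(p,(0,75,90)).round(1))
for n,c,(x0,y0,x1,y1) in(("top",a,(235,145,390,260)),("scene",b,(175,210,350,310))):
    im=cv2.resize(c["image"][y0:y1,x0:x1,::-1],None,fx=4.5,fy=4.5)
    def dr(P,col):
        cv2.polylines(im,[((proj(c,P)-[x0,y0]+.5)*4.5).astype(int).reshape(-1,1,2)],False,col,1)
    ci=lambda x,y,R,z:np.c_[x+R*np.cos(th),y+R*np.sin(th),th*0+z]
    dr(W(p,ci(0,75,62,90)),(255,0,0));dr(W(p,ci(0,75,58,90)),(255,0,0))
    dr(W(p,[(*q,95) for q in bt+bt[:1]]),(0,0,255))
    dr(W(p,[(80,150,14),(-80,150,14),(-80,-150,14),(80,-150,14)]),(0,160,0))
    globals()["o_"+n]=im
h=np.zeros((518+450,800,3),np.uint8);h[:518,:o_top.shape[1]]=o_top;h[518:,:o_scene.shape[1]]=o_scene[:,:800]
cv2.imwrite("pics/ov.png",cv2.resize(h,None,fx=.62,fy=.62,interpolation=cv2.INTER_AREA))
for c,x0,y0,uv in((a,235,145,(303,104)),(b,175,210,(545,242))):
  u,v=np.array(uv)/4.5+[x0,y0]
  for z in(95,105,115):
    q=at(c,u,v,z)-[p[0],p[1],0];co,s=np.cos(p[2]),np.sin(p[2]);print("dial",z,(q[0]*co+q[1]*s).round(1),(-q[0]*s+q[1]*co).round(1))
E
python3 meas.py
```

```text
red 364.9 226.2 [22 18  7  7 38] [ 432.6 -344.7   34. ]
disc 363.7 227.1 [  6   5  36  35 995] [ 431.2 -343.1   16. ]
red 203.5 268.7 [20 15  7  9 49] [ 429.2 -339.9   34. ]
disc 204.7 272.6 [   5    6   40   34 1058] [ 434.3 -341.4   16. ]
fit [ 5.9478e+02 -3.2570e+01  3.3100e-01] rms 0.98
fit [ 5.91657e+02 -3.56940e+01  3.29000e-01] rms 0.48
fit [ 5.97808e+02 -2.96280e+01  3.20000e-01] rms 0.62
rim [[570.4  38.4  90. ]]
dial 95 20.7 -80.2
dial 105 18.5 -79.0
dial 115 16.4 -77.8
dial 95 21.3 -71.9
dial 105 24.7 -77.1
dial 115 28.1 -82.4
```

View pics/ov.png

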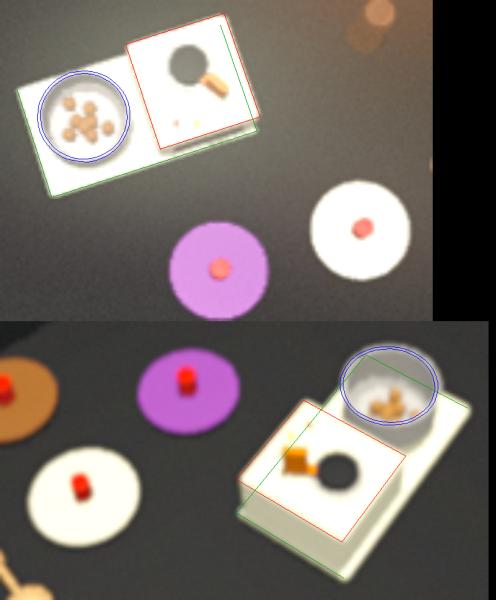

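The crops confirm the white disc with the red knob, at top crop (583,370) and scene crop (132,268). The other lids are purple, brown and green. The overlay puts the chopper fit within a few mm. The lid is at about (432,-342) and the rim at about (570.5,39). I'll move over the lid.

Call:
{"op": "apply_moves", "data": {
  "rows": "0.5 0.32 0 0 0 0;1 0.64 0 0 0 0;1 0.64 0 0 0 0;1 0.64 0 0 0 0",
  "jaw": 1
}}

```text
clock: 0.7
tcp_pos: [281.4, -436.6, 205.6]
tcp_rot: [-3.119, -0.375, -0.002]
contact_force: [-0.4, -0.5, 0.5]
width: 94.1
finger_force: 0.0
```

Call:
{"op": "apply_moves", "data": {
  "rows": "0.5 0.32 0 0 0 0;1.0 0.64 0 0 0 0;1.0 0.64 0 0 0 0;1.0 0.64 -0.3 0 0 0;1.0 0.64 -0.6 0 0 0"
}}

```text
clock: 1.2
tcp_pos: [433.4, -341.7, 117.1]
tcp_rot: [3.114, 0.378, 0.009]
contact_force: [-0.3, -1.1, -0.4]
width: 94.1
finger_force: 0.0
```

Call:
{"op": "apply_moves", "data": {
  "rows": "0.022 0.003 -0.2 0 0 0;0.022 0.003 -0.4 0 0 0;0.022 0.003 -0.55 0 0 0;0.022 0.003 -0.62 0 0 0;0.022 0.003 -0.62 0 0 0"
}}

```text
clock: 1.7
tcp_pos: [431.4, -341.3, 20.8]
tcp_rot: [-3.117, -0.371, 0.004]
contact_force: [-0.2, -0.5, 0.4]
width: 94.3
finger_force: 0.0
```

Run:
```python
from h import *
b=cam("scene");a=cam("top")
A=cv2.resize(a["image"][180:270,310:430,::-1],None,fx=3.3,fy=3.3,interpolation=2)
B=cv2.resize(b["image"][190:310,140:290,::-1],None,fx=4,fy=4,interpolation=2)
h=np.zeros((480,1000,3),np.uint8);h[:A.shape[0],:A.shape[1]]=A;h[:480,400:1000]=B
cv2.imwrite("pics/grasp.png",cv2.resize(h,None,fx=.8,fy=.8))
s=robot.observe();print(s["tcp_pos"],s["tcp_rot"],s["joint_positions"],s["contact_force"])
```

```text
[ 432.89681483 -342.85204474   23.62180564] [3.11817915e+00 3.70722542e-01 1.79403442e-03] [-7.72500464e-01  1.97432837e-01  1.61770935e+00 -2.55864887e-05
  1.32460249e+00  5.61631590e-01] [-1.16982817 -0.42614256  0.69999775]
```

View pics/grasp.png

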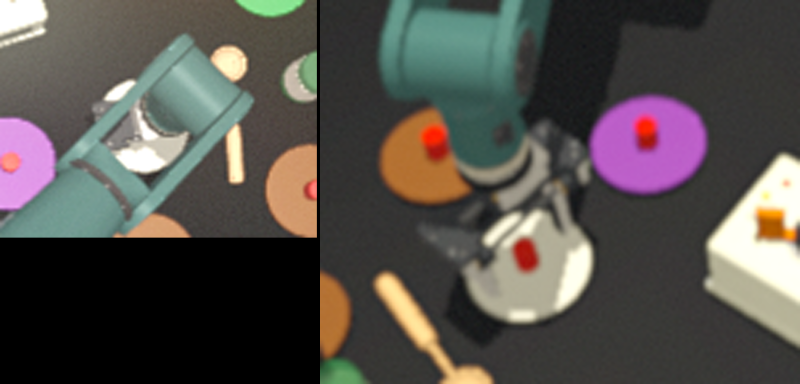

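The picture shows the open fingers straddling the white lid's red knob, at about (527,253). Next I close on it and lift.

Call:
{"op": "apply_moves", "data": {
  "rows": "0 0 0 0 0 0;0 0 0 0 0 0;0 0 0 0 0 0;0 0 0 0 0 0;0 0 0 0 0 0",
  "jaw": -1
}}

```text
clock: 2.3
tcp_pos: [432.4, -342.3, 22.8]
tcp_rot: [3.119, 0.371, 0.0]
contact_force: [0.6, -0.1, 0.2]
width: 57.4
finger_force: 0.0
```

Call:
{"op": "apply_moves", "data": {
  "rows": "0 0 0 0 0 0;0 0 0 0 0 0;0 0 0.1 0 0 0;0 0 0.3 0 0 0;0 0 0.6 0 0 0"
}}

```text
clock: 2.8
tcp_pos: [430.9, -340.8, 111.5]
tcp_rot: [-3.115, -0.371, 0.006]
contact_force: [1.2, -0.3, 0.8]
width: 17.4
finger_force: 0.0
```

The fingers were too slow and the lift began before they gripped. I'll reopen up here and look.

Call:
{"op": "apply_moves", "data": {
  "rows": "0 0 0.4 0 0 0;0 0 0.4 0 0 0;0 0 0.4 0 0 0;0 0 0.4 0 0 0;0 0 0.4 0 0 0",
  "jaw": 1
}}

```text
clock: 3.3
tcp_pos: [431.3, -341.3, 169.9]
tcp_rot: [-3.116, -0.371, 0.005]
contact_force: [0.2, 0.3, -0.6]
width: 54.0
finger_force: 0.0
```

Call:
{"op": "apply_moves", "data": {
  "rows": "-0.5 -0.5 0 0 0 0;-1 -1 0 0 0 0;-1 -1 0 0 0 0;-1 -1 0 0 0 0;-1 -1 0 0 0 0"
}}

```text
clock: 3.8
tcp_pos: [278.1, -494.1, 169.7]
tcp_rot: [-3.117, -0.362, 0.005]
contact_force: [0.1, 0.0, -0.4]
width: 92.6
finger_force: 0.0
```

```bash
python3 meas.py | head -4; python3 -c "
from h import *
print(robot.observe())"
```

```text
red 364.3 226.3 [21 18  7  7 35] [ 432.4 -342.6   34. ]
disc 363.4 227.1 [  6   5  36  35 991] [ 431.1 -342.2   16. ]
red 203.6 268.5 [20 14  8 10 53] [ 428.7 -339.2   34. ]
disc 204.8 272.4 [   6    6   39   34 1041] [ 433.8 -340.6   16. ]
{'clock': 3.9, 'joint_positions': array([-1.15319829e+00,  1.37027125e-01,  1.38585600e+00,  1.19829628e-04,
        1.62298419e+00,  1.84489189e-01]), 'joint_vel': array([ 0.05864681, -0.02044238,  0.00514339,  0.02663951,  0.00923141,
        0.01423409]), 'joint_efforts': array([ -1.40345123, -35.75457573, -30.35591125,  -0.1444577 ,
        -0.05680601,  -0.10328526]), 'tcp_pos': array([ 280.46645634, -492.45444718,  170.11291031]), 'tcp_rot': array([-3.11618605e+00, -3.64868435e-01,  1.80909217e-03]), 'contact_force': array([ 0.84592701,  0.90872578, -0.15911731]), 'wrist_torque': array([-0.01785098, -0.00402412,  0.00124925]), 'finger_force': 0.0, 'width': 93.8293156503682}
```

The lid hasn't moved. Back to it, and this time wait for the grip.

Call:
{"op": "apply_moves", "data": {
  "rows": "0.5 0.5 0 0 0 0;1 1 0 0 0 0;1 1 0 0 0 0;1 1 -0.3 0 0 0;1 1 -0.6 0 0 0"
}}

```text
clock: 4.4
tcp_pos: [434.3, -342.6, 98.7]
tcp_rot: [3.114, 0.38, 0.011]
contact_force: [0.3, -1.1, 0.1]
width: 93.9
finger_force: 0.0
```

Call:
{"op": "apply_moves", "data": {
  "rows": "0 0.003 -0.2 0 0 0;0 0.003 -0.3 0 0 0;0 0.003 -0.4 0 0 0;0 0.003 -0.4 0 0 0;0 0.003 -0.4 0 0 0"
}}

```text
clock: 4.9
tcp_pos: [429.4, -346.0, 37.2]
tcp_rot: [3.118, 0.37, 0.002]
contact_force: [-0.1, -0.0, 0.8]
width: 94.1
finger_force: 0.0
```

Call:
{"op": "apply_moves", "data": {
  "rows": "0 0 0 0 0 0;0 0 0 0 0 0;0 0 0 0 0 0;0 0 0 0 0 0;0 0 0 0 0 0",
  "jaw": -1
}}

```text
clock: 5.4
tcp_pos: [428.9, -345.3, 36.3]
tcp_rot: [3.119, 0.371, 0.0]
contact_force: [-0.1, -0.4, 0.8]
width: 57.3
finger_force: 0.0
```

Call:
{"op": "apply_moves", "data": {
  "rows": "0 0 0 0 0 0;0 0 0 0 0 0;0 0 0 0 0 0;0 0 0 0 0 0;0 0 0 0 0 0"
}}

```text
clock: 5.9
tcp_pos: [428.8, -344.6, 36.0]
tcp_rot: [-3.118, -0.371, 0.0]
contact_force: [-0.4, 2.3, 0.9]
width: 27.2
finger_force: 30.0
```

Call:
{"op": "apply_moves", "data": {
  "rows": "0 0 0 0 0 0;0 0 0 0 0 0;0 0 0 0 0 0;0 0 0 0 0 0;0 0 0 0 0 0"
}}

```text
clock: 6.4
tcp_pos: [428.9, -345.2, 36.0]
tcp_rot: [3.12, 0.371, -0.0]
contact_force: [-0.5, 1.5, -0.5]
width: 27.1
finger_force: 30.0
```

The last call stopped short, so the grip is 14 mm high and 4 mm off centre. I'll regrasp properly.

Call:
{"op": "apply_moves", "data": {
  "rows": "0 0 0 0 0 0;0 0 0 0 0 0;0 0 0 0 0 0;0.022 0.022 0 0 0 0;0.022 0.022 -0.09 0 0 0",
  "jaw": 0.1
}}

```text
clock: 6.9
tcp_pos: [434.0, -343.0, 24.3]
tcp_rot: [3.116, 0.371, 0.005]
contact_force: [0.2, -0.3, 0.2]
width: 51.5
finger_force: 0.0
```

Call:
{"op": "apply_moves", "data": {
  "rows": "0 0 0 0 0 0;0 0 0 0 0 0;0 0 0 0 0 0;0 0 0 0 0 0;0 0 0 0 0 0",
  "jaw": -1
}}

```text
clock: 7.4
tcp_pos: [432.2, -342.0, 22.6]
tcp_rot: [3.119, 0.371, 0.0]
contact_force: [-0.3, 0.4, -1.0]
width: 27.5
finger_force: 30.0
```

Call:
{"op": "apply_moves", "data": {
  "rows": "0 0 0 0 0 0;0 0 0 0 0 0;0 0 0 0 0 0;0 0 0 0 0 0;0 0 0.05 0 0 0"
}}

```text
clock: 7.9
tcp_pos: [431.3, -341.0, 29.0]
tcp_rot: [-3.117, -0.371, 0.003]
contact_force: [0.5, 0.2, -1.2]
width: 27.3
finger_force: 30.0
```

Call:
{"op": "apply_moves", "data": {
  "rows": "0 0 0.2 0 0 0;0 0 0.5 0 0 0;0 0 0.8 0 0 0;0 0 1 0 0 0;0 0 1 0 0 0"
}}

```text
clock: 8.4
tcp_pos: [434.5, -344.0, 187.1]
tcp_rot: [3.11, 0.37, 0.012]
contact_force: [-0.3, 0.4, -2.3]
width: 27.7
finger_force: 30.0
```

Call:
{"op": "apply_moves", "data": {
  "rows": "0 0.3 0.13 0 0 0;0.2 0.6 0.13 0 0 0;0.3 0.9 0.13 0 0 0;0.3 1 0.13 0 0 0;0.3 1 0.13 0 0 0"
}}

```text
clock: 8.9
tcp_pos: [476.7, -189.4, 198.0]
tcp_rot: [-3.117, -0.377, 0.004]
contact_force: [0.2, -0.4, -1.6]
width: 27.4
finger_force: 30.0
```

Call:
{"op": "apply_moves", "data": {
  "rows": "0.1 0.3 0 0 0 0;0.2 0.6 0 0 0 0;0.3 0.9 0 0 0 0;0.3 1 0 0 0 0;0.3 1 0 0 0 0"
}}

```text
clock: 9.4
tcp_pos: [521.7, -41.4, 198.5]
tcp_rot: [3.119, 0.374, -0.003]
contact_force: [0.3, 0.1, -1.2]
width: 27.6
finger_force: 30.0
```

Call:
{"op": "apply_moves", "data": {
  "rows": "0.1 0.2 0 0 0 0;0.2 0.4 0 0 0 0;0.3 0.5 0 0 0 0;0.3 0.5 0 0 0 0;0.3 0.5 0 0 0 0"
}}

```text
clock: 9.9
tcp_pos: [566.8, 30.8, 198.8]
tcp_rot: [3.119, 0.368, -0.003]
contact_force: [-0.2, -0.6, -1.2]
width: 27.8
finger_force: 30.0
```

Call:
{"op": "apply_moves", "data": {
  "rows": "0.021 0.04 -0.1 0 0 0;0.021 0.04 -0.25 0 0 0;0.021 0.04 -0.4 0 0 0;0.021 0.04 -0.53 0 0 0;0.021 0.04 -0.53 0 0 0"
}}

```text
clock: 10.4
tcp_pos: [567.1, 38.1, 115.3]
tcp_rot: [-3.119, -0.369, 0.014]
contact_force: [-0.6, -0.2, -1.3]
width: 27.2
finger_force: 30.0
```

Run:
```python
from h import *
s=robot.observe();t=s["tcp_pos"];print(t,s["joint_positions"].round(2))
th=np.linspace(0,2*np.pi,60)
O=[]
for n,(x0,y0,x1,y1) in(("scene",(245,170,365,300)),("top",(230,145,350,235))):
    c=cam(n);m=4.5
    im=cv2.resize(c["image"][y0:y1,x0:x1,::-1],None,fx=m,fy=m,interpolation=2)
    for x,y,R,z,col in((570.4,38.9,62,90,(255,0,0)),(t[0],t[1],67,t[2]-22+16,(0,0,255)),(t[0],t[1],67,t[2]-22+10,(0,200,0))):
        P=np.c_[x+R*np.cos(th),y+R*np.sin(th),th*0+z]
        cv2.polylines(im,[((proj(c,P)-[x0,y0]+.5)*m).astype(int).reshape(-1,1,2)],True,col,1)
    O.append(im)
h=np.zeros((585,1080,3),np.uint8);h[:,:540]=O[0][:585,:540];h[:405,540:]=O[1][:405]
cv2.imwrite("pics/place.png",cv2.resize(h,(800,433),interpolation=cv2.INTER_AREA))
```

```text
[567.08079986  38.08733115 115.26156256] [-0.03  0.17  1.46 -0.    1.52  1.3 ]
```

View pics/place.png

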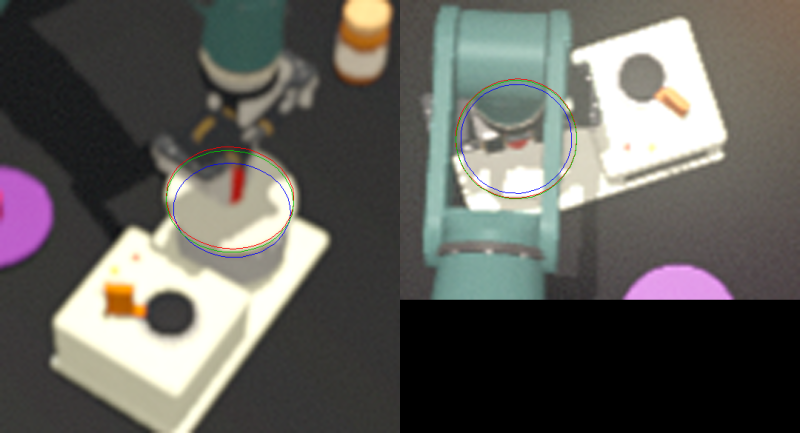

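Run:
```python
from h import *
s=robot.observe();t=s["tcp_pos"];print(t)
th=np.linspace(0,2*np.pi,200)
def ext(c,x,y,R,z):
    q=proj(c,np.c_[x+R*np.cos(th),y+R*np.sin(th),th*0+z]);return q.min(0).round(1),q.max(0).round(1)
b=cam("scene");a=cam("top")
n=lambda p,o:((np.array(p)+.5)/4.5-.5+o).round(1)
print("scene rim pred",ext(b,570.4,38.9,62,90),"seen L,T",n((549,35),(175,210)),"R",n((714,35),(175,210)))
print("top rim pred",ext(a,570.4,38.9,62,90),"seen",n((66,118),(235,145)),n((212,268),(235,145)))
print("scene lid pred",ext(b,t[0],t[1],67,t[2]-12))
for r in (226,232,238): print(r,b["image"][r,285:345].min(1).tolist())
for k in(300,310,320): print(k,b["image"][205:260,k].min(1).tolist())
g=cv2.imread("pics/c_scene.png")
for r in (226,230): print("old",r,[int(x) for x in g[int((r-210+.5)*4.5),2+ (288-175)*9//2:(345-175)*9//2:4].min(1)][:60])
print(robot.observe()["tcp_pos"])
```

```text
[569.71991806  38.34744962 119.46498493]
scene rim pred (array([296.6, 218.5]), array([331.6, 246.7])) seen L,T [296.6 217.4] R [333.3 217.4]
top rim pred (array([247.8, 169.9]), array([281. , 202.5])) seen [249.3 170.8] [281.7 204.2]
scene lid pred (array([294.9, 214.4]), array([333.2, 245. ]))
226 [45, 49, 50, 50, 52, 49, 51, 50, 46, 75, 170, 228, 240, 235, 223, 216, 205, 176, 151, 145, 140, 133, 131, 138, 140, 140, 141, 141, 137, 114, 69, 22, 28, 83, 132, 150, 153, 153, 152, 152, 169, 203, 229, 238, 239, 239, 240, 233, 198, 129, 61, 46, 49, 51, 53, 51, 49, 48, 48, 48]
232 [52, 51, 52, 50, 52, 52, 51, 50, 47, 49, 82, 126, 149, 153, 152, 151, 152, 152, 152, 152, 151, 153, 152, 153, 152, 153, 152, 151, 151, 148, 146, 149, 152, 154, 152, 153, 153, 151, 150, 151, 150, 149, 158, 194, 228, 239, 240, 234, 204, 138, 65, 49, 52, 50, 48, 53, 52, 51, 51, 51]
238 [135, 111, 81, 56, 48, 44, 59, 112, 181, 225, 235, 220, 181, 138, 133, 146, 150, 153, 153, 152, 152, 152, 154, 152, 153, 151, 153, 152, 150, 150, 151, 159, 178, 201, 216, 230, 238, 240, 240, 240, 240, 240, 240, 236, 223, 197, 187, 219
[... 774 characters left out ...]
16, 175, 134, 128, 132, 133, 132, 132, 133, 132, 133, 138, 150, 157, 168, 189, 211]
old 226 [53, 54, 55, 55, 55, 53, 53, 55, 54, 49, 57, 96, 149, 181, 179, 158, 140, 133, 134, 135, 135, 135, 135, 136, 137, 137, 138, 138, 137, 137, 138, 138, 137, 137, 135, 136, 136, 136, 136, 135, 135, 134, 132, 134, 142, 163, 178, 166, 127, 83, 57, 52, 53, 54, 55, 55, 56, 56, 55, 53]
old 230 [55, 55, 55, 51, 52, 54, 54, 54, 52, 64, 126, 177, 181, 156, 136, 134, 138, 141, 143, 146, 151, 165, 178, 180, 175, 172, 171, 171, 169, 170, 167, 161, 155, 154, 157, 153, 147, 141, 139, 136, 133, 133, 133, 132, 131, 132, 130, 148, 173, 171, 130, 80, 54, 51, 54, 55, 57, 56, 56, 55]
[571.05004709  38.62906588 121.43885667]
```

Lid and rim agree to about 2 mm, well inside the 4 mm plug clearance. I'll lower gently.

Call:
{"op": "apply_moves", "data": {
  "rows": "0.005 0.002 -0.03 0 0 0;0.005 0.002 -0.06 0 0 0;0.005 0.002 -0.085 0 0 0;0.005 0.002 -0.105 0 0 0;0.005 0.002 -0.105 0 0 0"
}}

```text
clock: 11.1
tcp_pos: [570.6, 39.5, 103.5]
tcp_rot: [-3.119, -0.371, 0.002]
contact_force: [0.9, 0.4, -1.5]
width: 27.3
finger_force: 30.0
```

Call:
{"op": "apply_moves", "data": {
  "rows": "0 0 -0.005 0 0 0;0 0 -0.01 0 0 0;0 0 -0.01 0 0 0"
}}

```text
clock: 11.4
tcp_pos: [571.1, 39.4, 102.8]
tcp_rot: [3.119, 0.371, 0.0]
contact_force: [0.5, 0.7, -1.4]
width: 27.6
finger_force: 30.0
```

Call:
{"op": "apply_moves", "data": {
  "rows": "0 0 -0.007 0 0 0;0 0 -0.014 0 0 0;0 0 -0.014 0 0 0"
}}

```text
clock: 11.7
tcp_pos: [571.3, 39.4, 102.6]
tcp_rot: [3.119, 0.371, 0.002]
contact_force: [-2.6, -0.4, 5.4]
width: 27.6
finger_force: 30.0
```

Call:
{"op": "apply_moves", "data": {
  "rows": "0 0 -0.007 0 0 0;0 0 -0.007 0 0 0"
}}

```text
clock: 11.9
tcp_pos: [571.4, 39.4, 102.5]
tcp_rot: [3.119, 0.371, 0.003]
contact_force: [-4.4, -0.4, 8.2]
width: 27.2
finger_force: 30.0
```

It makes contact at the expected seated height of 102.6. Releasing.

Call:
{"op": "apply_moves", "data": {
  "rows": "0 0 0.01 0 0 0;0 0 0.01 0 0 0;0 0 0.01 0 0 0;0 0 0.01 0 0 0;0 0 0.01 0 0 0",
  "jaw": 1
}}

```text
clock: 12.4
tcp_pos: [571.0, 39.4, 100.8]
tcp_rot: [3.12, 0.371, -0.001]
contact_force: [-0.3, -0.3, 0.1]
width: 63.8
finger_force: 0.0
```

Call:
{"op": "apply_moves", "data": {
  "rows": "0 0 0.05 0 0 0;0 0 0.2 0 0 0;0 0 0.45 0 0 0;0 0 0.7 0 0 0;0 0 0.7 0 0 0"
}}

```text
clock: 12.9
tcp_pos: [574.3, 39.3, 214.1]
tcp_rot: [3.118, 0.371, 0.021]
contact_force: [-0.7, 0.9, 0.7]
width: 93.3
finger_force: 0.0
```

Call:
{"op": "apply_moves", "data": {
  "rows": "-0.3 -0.3 0 0 0 0;-0.5 -0.6 0 0 0 0;-0.7 -1 0 0 0 0;-0.7 -1 0 0 0 0;-0.7 -1 0 0 0 0",
  "jaw": -0.2
}}

```text
clock: 13.4
tcp_pos: [464.3, -113.6, 206.2]
tcp_rot: [3.119, 0.362, -0.001]
contact_force: [0.1, 0.5, 0.1]
width: 57.4
finger_force: 0.0
```

Run:
```python
from h import *
s=robot.observe();print(s["tcp_pos"],s["tcp_rot"],s["joint_positions"].round(3),s["width"])
th=np.linspace(0,2*np.pi,60)
p=[594.7,-32.1,.328];co,sn=np.cos(p[2]),np.sin(p[2])
W=lambda x,y,z:[p[0]+co*x-sn*y,p[1]+sn*x+co*y,z]
O=[]
for n,(x0,y0,x1,y1) in(("scene",(245,190,365,310)),("top",(230,145,350,235))):
    c=cam(n);m=4.5
    raw=c["image"][y0:y1,x0:x1]
    im=cv2.resize(raw[:,:,::-1],None,fx=m,fy=m,interpolation=2)
    P=np.c_[570.4+67*np.cos(th),38.9+67*np.sin(th),th*0+96]
    cv2.polylines(im,[((proj(c,P)-[x0,y0]+.5)*m).astype(int).reshape(-1,1,2)],True,(255,0,0),1)
    O.append(im)
    r=raw.astype(int);o=((r[...,0]-r[...,2]>90)&(r[...,1]-r[...,2]>25)&(r[...,0]-r[...,1]>40)).astype(np.uint8)
    k,l,st,ce=cv2.connectedComponentsWithStats(o)
    for i in range(1,k):
        if st[i,4]>8:
            for z in (129,147):
                q=at(c,*(ce[i]+[x0,y0]),z)-[p[0],p[1],0]
                print(n,"orange",(ce[i]+[x0,y0]).round(1),st[i].tolist(),z,"chop",(q[0]*co+q[1]*sn).round(1),(-q[0]*sn+q[1]*co).round(1))
    for ax,ay in((20,-78),(22,-78)):
        f=[ax+50*np.cos(np.radians(210)),ay+50*np.sin(np.radians(210))]
        print(n,"fin pred",proj(c,W(*f,129)).round(1),proj(c,W(*f,147)).round(1))
h=np.zeros((540,1080,3),np.uint8);h[:,:540]=O[0];h[:405,540:]=O[1]
cv2.imwrite("pics/lid.png",cv2.resize(h,(800,400),interpolation=cv2.INTER_AREA))
```

```text
[ 464.27065841 -113.61293093  206.15792181] [ 3.11920399e+00  3.62023120e-01 -1.07526424e-03] [-0.358 -0.074  1.532 -0.002  1.684  0.982] 57.371452382429
scene orange [315.1 225.5] [67, 33, 7, 6, 22] 129 chop 1.4 76.7
scene orange [315.1 225.5] [67, 33, 7, 6, 22] 147 chop 8.0 64.6
scene orange [281.3 259.8] [31, 65, 13, 10, 94] 129 chop -15.2 -104.4
scene orange [281.3 259.8] [31, 65, 13, 10, 94] 147 chop -8.3 -113.6
scene fin pred [[279.6 258.3]] [[279.4 255.3]]
scene fin pred [[280.1 258.6]] [[279.9 255.6]]
top orange [310.4 174.3] [77, 27, 9, 6, 13] 129 chop -17.5 -97.4
top orange [310.4 174.3] [77, 27, 9, 6, 13] 147 chop -21.0 -95.1
top fin pred [[312.3 175.3]] [[312.6 174.2]]
top fin pred [[312.2 174.8]] [[312.5 173.7]]
```

View pics/lid.png

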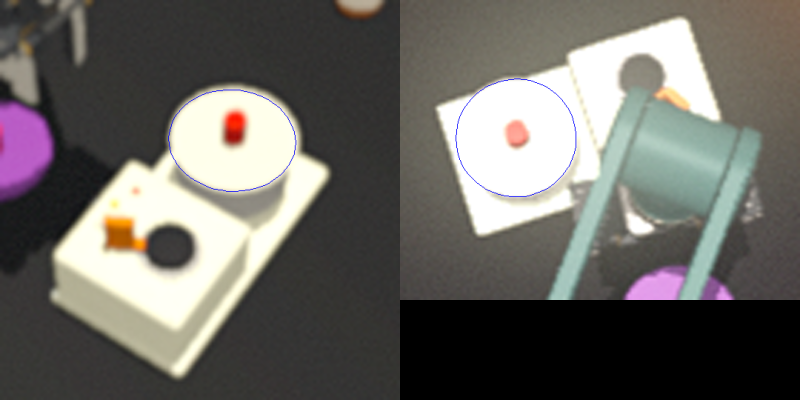

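The lid sits level and concentric on the bowl, with its knob at (235,127), and it has been released. Next I turn the gripper to match the fin and go above it.

Call:
{"op": "apply_moves", "data": {
  "rows": "0.2 -0.04 0 0 0 0.02;0.4 -0.08 0 0 0 0.04;0.6 -0.12 0 0 0 0.06;0.8 -0.15 0 0 0 0.08;0.93 -0.16 0 0 0 0.098"
}}

```text
clock: 14.0
tcp_pos: [608.0, -133.0, 204.9]
tcp_rot: [-2.855, -1.309, 0.0]
contact_force: [0.4, -0.1, 0.5]
width: 37.7
finger_force: 0.0
```

Call:
{"op": "apply_moves", "data": {
  "rows": "0 0 0 0 0 0;0 0 0 0 0 0;0 0 0 0 0 0"
}}

```text
clock: 14.3
tcp_pos: [605.1, -133.7, 206.2]
tcp_rot: [-2.86, -1.298, 0.001]
contact_force: [-0.6, 0.1, 0.6]
width: 37.9
finger_force: 0.0
```

Run:
```python
from h import *
s=robot.observe();print(s["tcp_pos"],s["tcp_rot"],s["joint_positions"].round(3),s["width"])
r=s["tcp_rot"];print("2a deg",2*np.degrees(np.arctan2(r[1],r[0])))
```

```text
[ 605.13612712 -133.6859656   206.21194569] [-2.86039585e+00 -1.29841646e+00  5.39292934e-04] [-0.309  0.244  1.19  -0.     1.708  0.41 ] 37.85852479192112
2a deg -311.1706542235744
```

Call:
{"op": "apply_moves", "data": {
  "rows": "0.003 -0.02 -0.15 0 0 0;0.003 -0.02 -0.3 0 0 0;0.003 -0.02 -0.37 0 0 0;0.003 -0.02 -0.42 0 0 0;0.003 -0.02 -0.42 0 0 0"
}}

```text
clock: 14.8
tcp_pos: [605.4, -137.3, 142.6]
tcp_rot: [-2.86, -1.298, 0.001]
contact_force: [-0.0, 0.3, 0.0]
width: 37.5
finger_force: 0.0
```

Call:
{"op": "apply_moves", "data": {
  "rows": "0 0 -0.04 0 0 0;0 0 -0.08 0 0 0;0 0 -0.12 0 0 0;0 0 -0.16 0 0 0;0 0 -0.19 0 0 0"
}}

```text
clock: 15.3
tcp_pos: [605.9, -137.5, 113.9]
tcp_rot: [-2.86, -1.299, 0.001]
contact_force: [0.3, -1.5, 0.5]
width: 37.8
finger_force: 0.0
```

Call:
{"op": "apply_moves", "data": {
  "rows": "0 0 0 0 0 0;0 0 0 0 0 0;0 0 0 0 0 0;0 0 0 0 0 0;0 0 0 0 0 0",
  "jaw": -1
}}

```text
clock: 15.8
tcp_pos: [606.5, -137.9, 115.1]
tcp_rot: [2.859, 1.298, 0.001]
contact_force: [1.6, -1.8, 0.7]
width: 11.7
finger_force: 30.0
```

Call:
{"op": "apply_moves", "data": {
  "rows": "0 0 0 0 0 0;0 0 0 0 0 0"
}}

```text
clock: 16.0
tcp_pos: [606.5, -137.9, 115.1]
tcp_rot: [2.86, 1.298, 0.001]
contact_force: [0.4, -0.9, 0.8]
width: 11.9
finger_force: 30.0
```

Run:
```python
from h import *
s=robot.observe();print(s)
for n,(x0,y0,x1,y1) in(("scene",(240,235,330,300)),("top",(280,145,350,235))):
    c=cam(n);r=c["image"][y0:y1,x0:x1].astype(int);o=((r[...,0]-r[...,2]>90)&(r[...,1]-r[...,2]>25)&(r[...,0]-r[...,1]>40)).astype(np.uint8)
    print(n,cv2.connectedComponentsWithStats(o)[2:])
```

```text
{'clock': 16.0, 'joint_positions': array([-3.14544250e-01,  2.77560458e-01,  1.32933810e+00, -1.82231793e-04,
        1.53326925e+00,  4.03853448e-01]), 'joint_vel': array([ 0.00191525,  0.00092441,  0.00050667, -0.00025183,  0.001328  ,
        0.00055947]), 'joint_efforts': array([ 3.94064365e-01, -4.09830523e+01, -2.86257273e+01,  2.12105080e-01,
        4.53994554e-01,  9.89120890e-03]), 'tcp_pos': array([ 606.47332488, -137.8602279 ,  115.1063185 ]), 'tcp_rot': array([2.85955445e+00, 1.29833196e+00, 1.45812772e-03]), 'contact_force': array([ 0.36664777, -0.92045529,  0.77196746]), 'wrist_torque': array([-0.17045921, -0.23902145,  0.01571524]), 'finger_force': 30.000092089176178, 'width': 11.94194878353257}
scene (array([[   0,    0,   90,   65, 5850]], dtype=int32), array([[44.5, 32. ]]))
top (array([[   0,    0,   70,   90, 6300]], dtype=int32), array([[34.5, 44.5]]))
```

The fin is gripped: width 12 mm, at the predicted spot. Now I swing it clockwise along the arc.

Call:
{"op": "apply_moves", "data": {
  "rows": "-0.029 0.028 0 0 0 -0.0194;-0.055 0.060 0 0 0 -0.0389;-0.077 0.095 0 0 0 -0.0583;-0.094 0.132 0 0 0 -0.0778;-0.106 0.171 0 0 0 -0.0972"
}}

```text
clock: 16.6
tcp_pos: [590.4, -111.7, 115.1]
tcp_rot: [3.119, 0.373, 0.002]
contact_force: [1.4, 0.7, 1.0]
width: 12.2
finger_force: 30.1
```

Call:
{"op": "apply_moves", "data": {
  "rows": "0 0 0 0 0 0;0 0 0 0 0 0"
}}

```text
clock: 16.8
tcp_pos: [590.4, -111.7, 115.1]
tcp_rot: [-3.118, -0.384, -0.001]
contact_force: [0.4, -0.1, 2.0]
width: 11.7
finger_force: 30.0
```

Run:
```python
from h import *
s=robot.observe();r=s["tcp_rot"];print(s["tcp_pos"],s["contact_force"],s["wrist_torque"],s["width"],"2a",(2*np.degrees(np.arctan2(r[1],r[0])))%360)
t=s["tcp_pos"];a=np.array([638.8,-99.5]);d=t[:2]-a;print(np.hypot(*d),np.degrees(np.arctan2(d[1],d[0]))%360)
```

```text
[ 590.37125267 -111.72361121  115.10992481] [ 0.3975864  -0.14821256  2.02715225] [ 0.05446074 -0.08153779  0.2229557 ] 11.66704210399276 2a 14.038831377955319
49.94757490070656 194.1658085710973
```

Call:
{"op": "apply_moves", "data": {
  "rows": "-0.008 0.04 0 0 0 -0.0194;-0.0105 0.081 0 0 0 -0.0389;-0.0085 0.1215 0 0 0 -0.0583;-0.004 0.15 0 0 0 -0.0722;-0.004 0.15 0 0 0 -0.0722"
}}

```text
clock: 17.3
tcp_pos: [589.7, -88.9, 115.1]
tcp_rot: [-3.124, 0.327, -0.0]
contact_force: [0.5, -0.1, 2.5]
width: 11.7
finger_force: 30.1
```

Call:
{"op": "apply_moves", "data": {
  "rows": "0 0 0 0 0 0;0 0 0 0 0 0"
}}

```text
clock: 17.5
tcp_pos: [589.7, -89.1, 115.0]
tcp_rot: [-3.123, 0.329, -0.0]
contact_force: [0.7, 2.0, 4.8]
width: 11.7
finger_force: 30.2
```

Run:
```python
from h import *
s=robot.observe();r=s["tcp_rot"];print(s["tcp_pos"],s["contact_force"],s["wrist_torque"],s["width"],"2a",(2*np.degrees(np.arctan2(r[1],r[0])))%360)
t=s["tcp_pos"];a=np.array([638.8,-99.5]);d=t[:2]-a;print(np.hypot(*d),np.degrees(np.arctan2(d[1],d[0]))%360)
b=cam("scene");a_=cam("top")
A=cv2.resize(b["image"][195:310,240:370,::-1],None,fx=4,fy=4,interpolation=2)
B=cv2.resize(a_["image"][140:215,235:345,::-1],None,fx=2.5,fy=2.5,interpolation=2)
h=np.zeros((460,800,3),np.uint8);h[:,:520]=A;h[:187,520:795]=B[:187,:275]
cv2.imwrite("pics/end.png",h)
```

```text
[589.67651874 -89.14773905 115.03027919] [0.65538081 2.02153673 4.7646158 ] [ 0.45164335 -0.08378577  0.48322168] 11.714740191353814 2a 347.98931022611526
50.20244732515286 168.09964286617216
```

View pics/end.png

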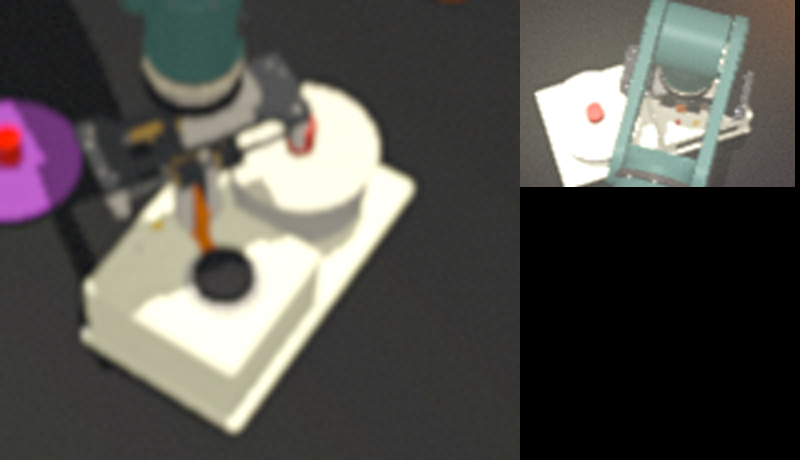

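The end view shows the fin held between the fingers at (200,210), swung round to the red-dot side. The lid is still on the bowl. I'll add a small margin toward the stop and check the torque.

Call:
{"op": "apply_moves", "data": {
  "rows": "0.0014 0.0067 0 0 0 -0.0033;0.0014 0.0067 0 0 0 -0.0033;0.0014 0.0067 0 0 0 -0.0033;0.0014 0.0067 0 0 0 -0.0033"
}}

```text
clock: 18.0
tcp_pos: [589.8, -88.3, 115.0]
tcp_rot: [-3.12, 0.364, -0.0]
contact_force: [-0.5, 2.2, 4.6]
width: 11.8
finger_force: 30.3
```

Run:
```python
from h import *
for i in range(4):
    s=robot.observe();r=s["tcp_rot"];t=s["tcp_pos"];d=t[:2]-[638.8,-99.5]
    print(s["clock"],t.round(1),s["contact_force"].round(1),s["wrist_torque"].round(2),s["width"].round(1),"2a",((2*np.degrees(np.arctan2(r[1],r[0])))%360).round(2),"ang",(np.degrees(np.arctan2(d[1],d[0]))%360).round(2))
    c=cam("scene")
A=cv2.resize(c["image"][195:310,240:370,::-1],None,fx=6,fy=5.2,interpolation=2)
cv2.imwrite("pics/end2.png",A)
```

```text
Traceback (most recent call last):
AttributeError: 'float' object has no attribute 'round'
```

Run:
```python
from h import *
for i in range(4):
    s=robot.observe();r=s["tcp_rot"];t=s["tcp_pos"];d=t[:2]-[638.8,-99.5]
    print(s["clock"],t.round(1),s["contact_force"].round(1),s["wrist_torque"].round(2),s["width"],2*np.degrees(np.arctan2(r[1],r[0]))%360,np.degrees(np.arctan2(d[1],d[0]))%360)
    c=cam("scene")
```

```text
18.0 [589.8 -88.3 115. ] [-0.5  2.2  4.6] [ 0.53 -0.01  0.51] 11.778350298122124 346.6971817788619 167.06567794560272
18.05 [589.8 -88.3 115. ] [0.6 3.2 5.1] [ 0.56 -0.05  0.44] 11.732226345830487 346.6951697928364 167.08941775371474
18.1 [589.8 -88.3 115. ] [-0.6  2.9  5.2] [ 0.57 -0.01  0.5 ] 11.749921016641666 346.69479842677464 167.08814994597722
18.15 [589.8 -88.3 115. ] [-1.5  2.7  5.2] [ 0.53 -0.03  0.51] 11.608367476589187 346.69295789632065 167.11929180073219
```

```bash
python3 -c "
from cell import robot
print(robot.job_done())"
```

```text
the job is handed in; nothing more can be done
None
```

The white lid is on the bowl and released, and the gripper is still holding the orange dial at the third click, about 1.08 rad by the tool pose; I handed the job in at 18 s, and no verdict came back.

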